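# Close a two-part plaster casting mould in the bench ratchet clamp

## Task

Get the small two-part plaster mould ready for casting: set the loose front half upright into the bed of the bench clamp with its knobs towards the half already standing there, and slide it gently home so that the knobs enter their hollows. Then take the clamp's lever by its cross grip and pump it back and forth until the sprung pad meets the mould and the stroke turns stiff, and give it exactly two more clicks: fewer and the slip leaks out, a third cracks the plaster. Let go and leave the mould clamped, with the things round about where they are.

Things in the scene. Friction and masses are not known exactly. Their poses are not given: they have to be found in the camera images.
- mould_clamp: Grey bench clamp screwed to the table, 355 mm long, 86 mm wide. Origin on the table under the parting plane of the closed mould; x along the clamp to the fixed jaw (inner face at x = 34 mm, top 74 mm up), z up. A sprung 48 mm square rubber pad on a toothed bar comes from -x; its face starts between x = -47 and -80 mm. A pawl holds each click (6 mm). The plaster cracks at 55 N.
- bed_place (a point): Where the centre of the front half belongs when home (clamp x = -17, y = 0, 54 mm above the table). The bed's top is 14 mm above the table. Two guide rails along x, from clamp x = -86 to 26 mm, stand 68 mm apart inside (the front half is 64 mm wide) and flare outwards at the top, 31 mm above the table.
- lever_pin (a point): Middle of the lever's hinge pin, on the clamp's long axis at x = -185 mm, 22 mm above the table; pin along the clamp's y. Feel at the grip, 31 mm ahead of the rear stop in a slow push, against a free stroke: the stroke that meets the mould 5.5 N more (then holds it with 13 N), the next 10 N (26 N), the next 14 N (39 N: right), one more 18.5 N (peak 58 N: cracked).
- pump_lever (a joint): Upright lever: 0 leans fully back (0.13 rad from vertical, away from the mould), 0.26 fully forward (towards clamp +x); both stops give like hard rubber. A push to above 0.235 advances the bar one tooth, felt as a click (the first may do less); drawing back below 0.035, almost without force, takes the next tooth. It stays where it is left.
- grip_mid (a point): Middle of the lever's black cross grip: a sleeve 22 mm thick and 54 mm long, along the clamp's y, turning freely on its rod between two thin arms; 140 mm from the hinge pin, about 162 mm above the table. It travels 36 mm, nearly level, along the clamp's x between the stops. The lever's crossbar lies 41 mm below it; the space above and beside is free.
- front_half_mid (a point): Centre (half-way up) of the loose front half: a white plaster block 34 mm thick (x), 64 mm wide (y), 80 mm high, 0.15 to 0.31 kg, upright on the table; grip it across the width by the plain sides. Its +x side is the parting face with half a vase-shaped hollow and four round knobs standing out 4 mm; in the clamp its x axis points like the clamp's x axis.
- back_half_mid (a point): Centre of the back half: the same block with four hollows (2 mm play) for the knobs. It stands loose in the bed, its back against the fixed jaw, its x axis like the clamp's, its parting face on its -x side at clamp x = 0.
- front_half: The front half itself; origin at the foot of its parting face, in the middle of the width.
- back_half: The back half itself; origin at the foot of its parting face, in the middle of the width.
- tape_mid (a point): Centre of a roll of masking tape, 105 mm across and 20 mm high, lying flat; bystander.
- bisque_cup_mid (a point): Centre of a small pale unglazed bowl, 68 mm across and 48 mm high; bystander.
- terracotta_cup_mid (a point): Centre of a small brown clay bowl, 65 mm across and 50 mm high; bystander.
Mind the look-alikes: they are no part of the job. What is shaped like the front_half but black or purple is not meant.

How it is judged (in metres and radians):
On the way, in this order (a step that is already met when the one before it is completed fails the run):
1. the front half stands upright in the bed, slid home against the back half (x of front_half_mid in the frame of mould_clamp between -0.0205 and -0.0145 m and y of front_half_mid in the frame of mould_clamp between -0.0035 and 0.0035 m and z of front_half_mid in the frame of mould_clamp between 0.05 and 0.058 m and angle between front_half_mid's own z axis and vertical below 0.06 rad), for 0.2 s.
2. the lever is pushed forward through its stroke (value of joint pump_lever above 0.21 rad).
3. the lever is drawn back again (value of joint pump_lever below 0.05 rad).
At the end, for the whole second after the job is handed in: Both halves stand upright in the bed (tilt under 0.06 rad), the front half in its place within 2.5 mm along the clamp, 3.5 mm sideways and 4 mm in height, the back half within 2.5 mm of the fixed jaw, pressed together by the clamp with 32 to 47 N, at rest (all of step 1 and x of back_half_mid in the frame of mould_clamp between 0.0145 and 0.0205 m and angle between back_half_mid's own z axis and vertical below 0.06 rad and contact force between front_half and back_half between 32 and 47 N and linear speed of front_half below 0.01 m/s); the robot touches nothing.
It fails at once if the plaster is pressed together with more than 55 N (contact force between front_half and back_half above 55 N).
It fails at once if a mould half is tipped (angle between front_half_mid's own z axis and vertical above 0.5 rad or angle between back_half_mid's own z axis and vertical above 0.3 rad).
It fails at once if a bystander is moved by more than 20 mm (distance of any of tape_mid, bisque_cup_mid, terracotta_cup_mid from where it was at the start of the episode above 0.02 m).
It also fails if it takes over 72 s, if anything falls off the work surface, if the arm or the gripper's body presses on something with over 40 N, if the wrist force passes 120 N, or if a joint passes its speed limit or range.

## Robot

A 6-joint arm with a two-finger parallel gripper is mounted at the origin on a cart in front of the work surface, level with it; the furniture and walls round the work are solid. World frame = base frame: x ahead of the robot, y to its left, z up, the work surface at z = 0. Lengths are in mm, angles in rad, forces in N, time in s.
With the tool pointing down it reaches from about 275 to 825 mm from the base axis. Payload 4.9 kg.
Tool frame: the origin (TCP) lies at the very end of the fingers, on their centre line; the grasp point (between the pads) lies 19 mm behind it; z points along the fingers, y is the line along which they close (so a half turn about z gives the same grasp; the last joint's range is limited). The gripper opens to 85 mm and grips with 20 to 120 N. Pads are 22 mm wide; open, the fingers measure 114 mm over their backs; the gripper's body (76 mm by 85 mm) begins 54 mm behind the grasp point. The pads swing forward as they close: fully open they stand 13 mm farther back than shut.
Start: joints at [1.036, 0.326, -0.193, 1.052, 0, 1.437], TCP at [214.582, 506.432, 231.281] pointing down, gripper open.
Joint ranges: [-2.65, 2.65], [-0.97, 1.79], [-1.3, 1.35], [-1.93, 2.1], [-1.47, 1.37], [-3.14, 3.14]. Speed limits (rad/s): [2.57, 2.57, 3.14, 3.14, 3.14, 3.14].

## Interface

Orientations are given as [roll, pitch, yaw] about the fixed x, y, z axes, in that order (R = Rz(yaw) Ry(pitch) Rx(roll)).
In Python, from bench import bot, solve_ik, imaging gives the robot as it stands. Calls block until the motion is done:
- bot.move_ptp(position, orientation): joint-space move of the TCP to a pose.
- bot.movel(position, rot=None, max_speed=150, threshold=None): straight line of the TCP; rot=None keeps the orientation; max_speed is the mean speed in mm/s. With threshold (N) it stops when the force on the tool has changed by that much, and returns True; else False.
- bot.move_j(angles): joint-space move.
- bot.grip(opening, effort=None): opening from 0.0 (shut) to 1.0 (fully open); effort is the grip in N (None keeps the last); returns when the fingers have stopped.
- bot.dwell(seconds).
- solve_ik(position, orientation): joint angles nearest the present ones, or None.
- bot.get_state(): the state.
- imaging.capture(name): name is "side" or "top" or "wrist"; returns the picture (400x640x3 uint8, blue, green, red); there is no depth.
- imaging.camera_model(name): a dict with "K" (3x3 intrinsics, pixels), "position" and "rotation" of the camera in the world. Camera axes: x right, y up, looking along -z (the intrinsics and any distortion apply to the point x, -y, -z); pixel columns grow to the right and rows downward; lengths in mm; the calibration is good to about 2 mm. A picture is of the moment at which its call begins: read the wrist's pose just before it. camera_model takes no time and is no camera call; for the wrist camera it gives the pose at the moment of the call.
A pose or a line that the arm cannot do raises bot.IKError and nothing moves.
- bot.sign_off(): hands the job in; it is judged then, once.
The state is a dict: "t": time; "qpos": joint angles; "joint_velocities": joint speeds; "effort": joint torques, N m; "tcp_pos": TCP position; "orientation": TCP orientation; "contact_force": force on the tool from outside, world axes, zero at the start; "wrist_torque": the same for the moment, N m; "opening": opening from 0.0 (shut) to 1.0 (fully open); "gripper_force": force on a finger pad.
Only numpy, scipy, OpenCV 4.12 (cv2) and the standard library are available. Lean on these libraries where they do the work, as an engineer would, in place of code of your own. Each camera call takes 0.05 s, during which the arm holds its last target. There are 200 camera calls.

## Working session

There is one attempt and no reset: what is moved stays moved. The work goes in short steps, each a Python script; the robot and the scene stay as the last script left them, time stands still between calls to the robot, and variables do not carry over. Pictures are saved under pics/ and viewed, at most 10 in all, crops included, and the job is handed in when it is done.

```bash
ls; mkdir -p pics; python3 - <<'E'
from bench import bot, imaging
import cv2, numpy as np
for n in ("top","side"):
    im=imaging.capture(n); cv2.imwrite(f"pics/{n}0.png",im)
    m=imaging.camera_model(n); print(n,{k:np.round(np.array(v),3).tolist() if not isinstance(v,str) else v for k,v in m.items()})
s=bot.get_state(); print(s["t"],s["orientation"])
E
```

```text
pics
top {'K': [[390.808, 0.0, 324.392], [0.0, 390.808, 194.162], [0.0, 0.0, 1.0]], 'position': [313.374, -20.029, 1288.655], 'rotation': [0.252, 0.001, -1.588]}
side {'K': [[464.71, 0.0, 332.725], [0.0, 464.71, 205.006], [0.0, 0.0, 1.0]], 'position': [535.302, 959.449, 964.882], 'rotation': [0.863, -0.003, -3.081]}
0.1 [-3.13997221e+00 -2.54681624e-04  2.74081943e+00]
```

View pics/top0.png

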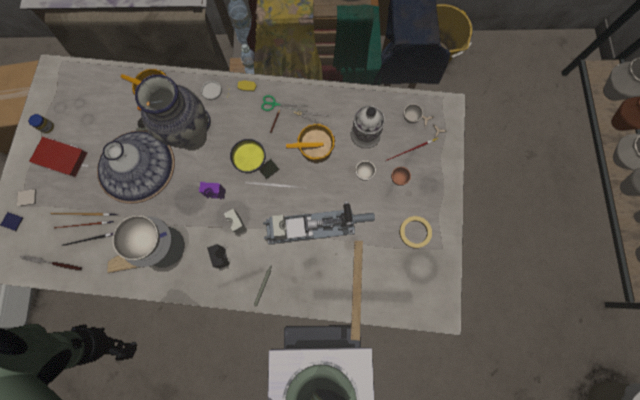

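View pics/side0.png

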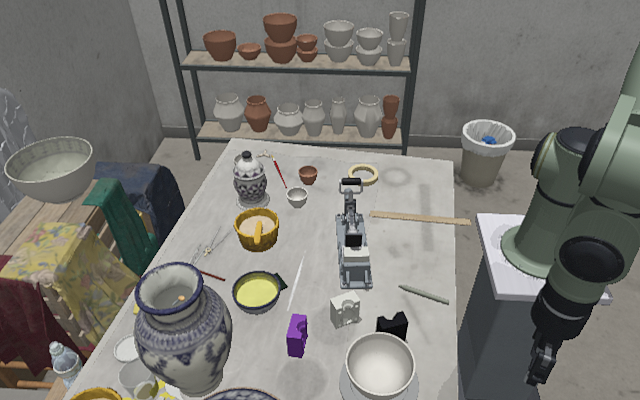

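The candidates in the top view are white (233,220), purple (210,189) and black (218,256). White fits the description, since black and purple are excluded. I'll confirm it in a crop.

```bash
cat > geo.py <<'E'
import numpy as np, cv2
from scipy.spatial.transform import Rotation as R
from bench import imaging
def cam(n, m=None):
    m=m or imaging.camera_model(n); r=np.array(m["rotation"],float)
    Rm=r if r.shape==(3,3) else R.from_euler("xyz",r).as_matrix()
    return np.array(m["K"]),np.array(m["position"],float),Rm
def proj(c,P):
    K,p,Rm=c; q=(np.atleast_2d(P)-p)@Rm*[1,-1,-1]; q=q@K.T; return q[:,:2]/q[:,2:]
def back(c,uv,z):
    K,p,Rm=c; d=np.linalg.solve(K,[uv[0],uv[1],1])*[1,-1,-1]; d=Rm@d; return p+d*(z-p[2])/d[2]
E
python3 - <<'E'
import cv2,numpy as np
from geo import *
t=cv2.imread("pics/top0.png"); s=cv2.imread("pics/side0.png")
a=cv2.resize(t[175:275,195:385],None,fx=4.2,fy=4.2,interpolation=cv2.INTER_CUBIC)
cv2.imwrite("pics/cropA.png",a)
b=cv2.resize(s[165:345,280:420],None,fx=3.3,fy=3.3,interpolation=cv2.INTER_CUBIC)
b=cv2.resize(s[165:345,270:430],None,fx=3.3,fy=3.3,interpolation=cv2.INTER_CUBIC)
cv2.imwrite("pics/cropB.png",b)
c=cam("top")
for n,uv,z in [("base",(320,395),0),("fh",(233,218),80),("back",(297,229),90),("grip",(348,215),162),("rear",(375,217),20),("front",(265,232),20)]: print(n,back(c,uv,z).round(0))
E
```

```text
base [21. -1.  0.]
fh [552. 265.  80.]
back [512.  63.  90.]
grip [539. -92. 162.]
rear [ 559. -190.   20.]
front [515. 172.  20.]
```

View pics/cropA.png

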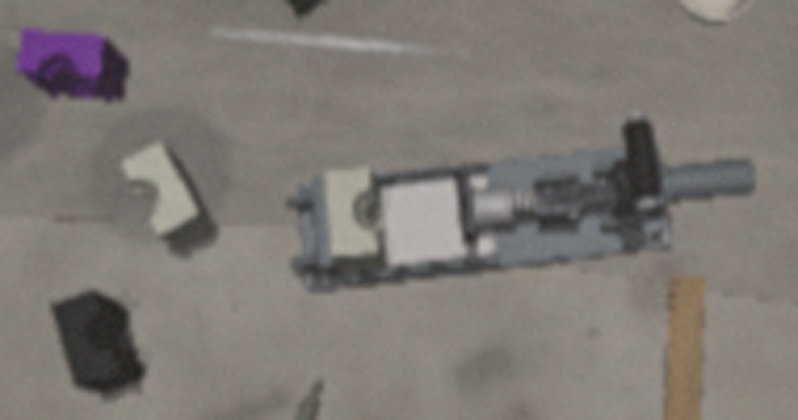

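View pics/cropB.png

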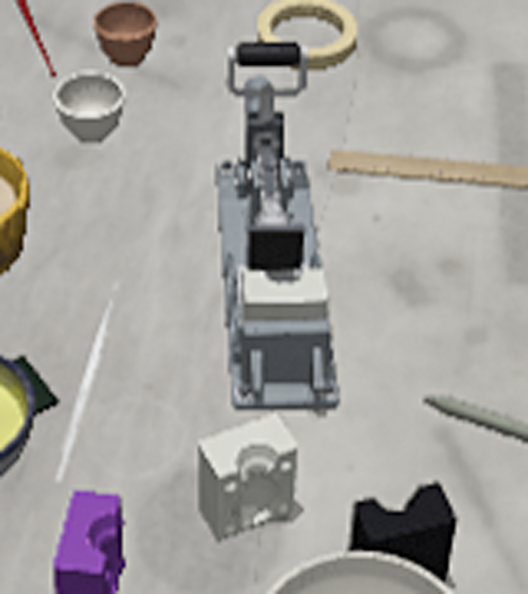

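White at (233,220) is a plaster half with its vase hollow and round knobs on the face towards clamp +x, so it is the front half. Black and purple are decoys. The clamp runs along world +y with its jaw on the left, and the lever is at (348,215). Next I'll look from closer with the wrist camera.

```bash
python3 - <<'E'
from bench import bot, imaging, solve_ik
from geo import *
K,p,Rm=cam("wrist"); s=bot.get_state()
Rt=R.from_euler("xyz",s["orientation"]).as_matrix()
print(K.round(1).tolist(),(Rt.T@(p-s["tcp_pos"])).round(1),(Rt.T@Rm).round(3).tolist(), imaging.camera_model("wrist").keys())
off=Rt.T@(p-s["tcp_pos"]); 
for yaw in (1.7,1.7-np.pi):
    Ro=R.from_euler("xyz",[np.pi,0,yaw]).as_matrix()
    for z in (250,330):
        tgt=np.array([530,150,0])-[*(Ro@off)[:2],-z]
        q=solve_ik(tgt,[np.pi,0,yaw]); print(yaw,z,tgt.round(),None if q is None else np.round(q,2))
E
```

```text
[[279.1, 0.0, 321.7], [0.0, 279.1, 199.4], [0.0, 0.0, 1.0]] [  75.3    0.2 -142.6] [[-0.0, 0.956, 0.293], [1.0, 0.0, -0.001], [-0.001, 0.293, -0.956]] dict_keys(['K', 'position', 'rotation'])
1.7 250 [540.  75. 250.] [ 0.    0.3  -0.17  1.09  0.    1.44]
1.7 330 [540.  75. 330.] [ 0.    0.27 -0.02  1.28  0.    1.44]
-1.4415926535897932 250 [520. 225. 250.] [ 0.28  0.35 -0.11  1.11  0.   -1.42]
-1.4415926535897932 330 [520. 225. 330.] [ 0.28  0.32  0.04  1.3   0.   -1.42]
```

```bash
python3 - <<'E'
from bench import bot, imaging
from geo import *
import json
bot.move_ptp([535,145,210],[np.pi,0,1.7])
m=imaging.camera_model("wrist"); im=imaging.capture("wrist")
cv2.imwrite("pics/w1.png",im); json.dump({k:np.array(v).tolist() for k,v in m.items()},open("w1.json","w"))
g=cv2.resize(im,(800,500),interpolation=cv2.INTER_CUBIC); cv2.imwrite("pics/w1b.png",g)
print(bot.get_state()["t"],bot.get_state()["contact_force"], m["position"])
E
```

```text
1.9083 [-0.48264895  0.75044714  0.94323181] [524.51242436 220.37358307 352.66109581]
```

View pics/w1b.png

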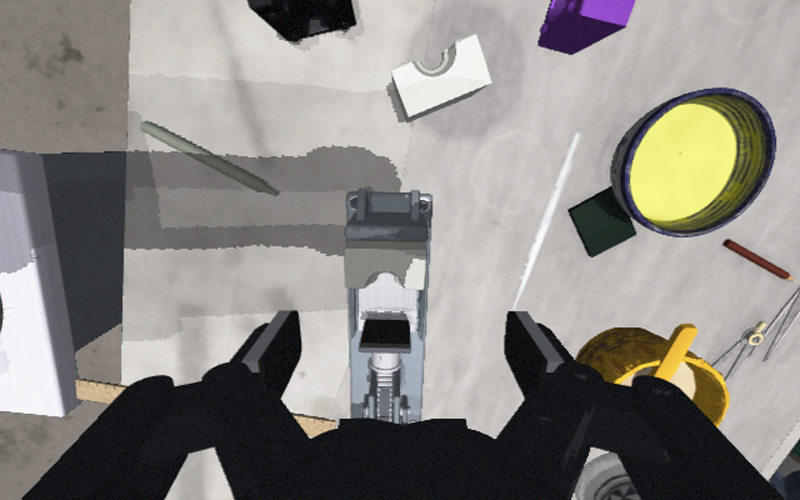

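The wrist view shows the front half at (441,75), with its hollow towards the jaw direction. The back half's top is at (385,265) and the pad's top edge at about (385,322). I'll enlarge both to get their corners.

```bash
python3 - <<'E'
import cv2,numpy as np
im=cv2.imread("pics/w1.png"); o=np.zeros((580,720,3),np.uint8)
a=cv2.resize(im[20:105,305:400],None,fx=4,fy=4,interpolation=cv2.INTER_NEAREST)
b=cv2.resize(im[145:290,270:355],None,fx=4,fy=4,interpolation=cv2.INTER_NEAREST)
o[:340,:380]=a; o[:580,380:720]=b; cv2.imwrite("pics/w1c.png",o)
E
```

```text
(no output)
```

View pics/w1c.png

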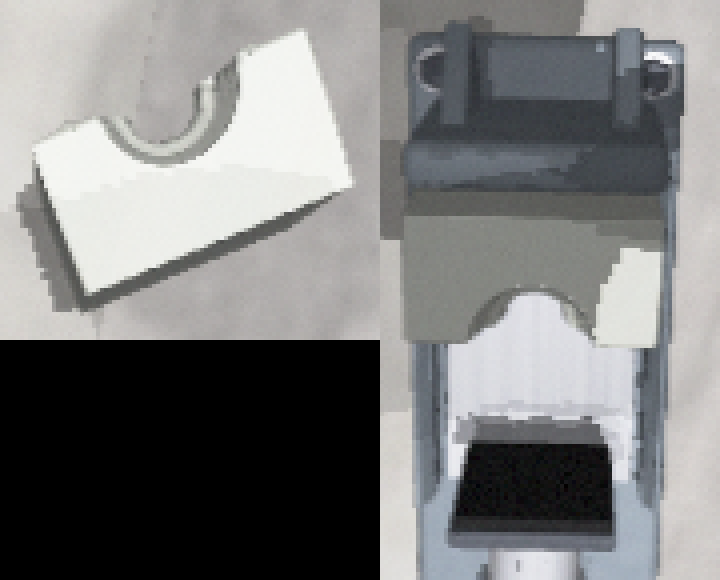

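```bash
cat > fit.py <<'E'
from geo import *
from scipy.optimize import least_squares
def fit(c,pts,obj,z,x0):
    obj=np.c_[obj,np.full(len(obj),z)]
    def w(p): Rz=R.from_euler("z",p[2]).as_matrix(); return obj@Rz.T+[p[0],p[1],0]
    r=least_squares(lambda p:(proj(c,w(p))-pts).ravel(),x0,x_scale=[1,1,.01]); return r.x,r.fun.reshape(-1,2)
E
python3 - <<'E'
from fit import *; import json
c=cam("w",json.load(open("w1.json")))
A=np.array([(34,150),(302,30),(352,185),(90,293)])/4+[305,20]+.0
box=np.array([(17,-32),(17,32),(-17,32),(-17,-32)])  # left in image = world -x
B=np.array([(404,214),(662,218),(659,347),(404,342)],float); B=(B-[380,0])/4+[270,145]
for o in (box,box*[1,-1]):
    p,r=fit(c,A,o,80,[550,265,2.0]); print("front",p.round(3),np.abs(r).max().round(2))
    p,r=fit(c,B,o,94,[520,70,1.69]); print("back",p.round(3),np.abs(r).max().round(2)); bp=p
for n,uv,z in [("pad bar L",(450,512),62),("pad faceTopL",(456,515),62),("pad faceTopR",(612,520),62),("railL",(446,345),14),("railR",(638,345),14),("railL2",(446,470),14),("railR2",(630,470),14)]:
    print(n,back(c,((uv[0]-380)/4+270,uv[1]/4+145),z).round(1))
# top camera check
ct=cam("top")
t=lambda x,y:(195+x/4.2,175+y/4.2)
A2=np.array([t(122,160),t(160,142),t(198,212),t(158,238)])
o=np.array([(17,32),(-17,32),(-17,-32),(17,-32)])
for oo in (o,o*[1,-1]): p,r=fit(ct,A2,oo,80,[550,265,2.0]); print("top front",p.round(3),np.abs(r).max().round(2))
for n,x,y,z in [("grip a",635,118,162),("grip b",650,195,162),("bar end",752,173,60)]: print(n,back(ct,t(x,y),z).round(1))
E
```

```text
front [546.952 266.943  -1.007] 40.27
back [523.817 122.757   4.817] 33.66
front [546.547 268.123   2.083] 1.76
back [523.68  123.962   1.681] 0.88
pad bar L [507.8  36.7  62. ]
pad faceTopL [509.7  35.9  62. ]
pad faceTopR [555.8  40.3  62. ]
railL [497.9  68.4  14. ]
railR [560.4  76.6  14. ]
railL2 [502.2  22.4  14. ]
railR2 [564.4  30.6  14. ]
top front [546.358 264.362   5.172] 9.97
top front [546.205 264.41    2.063] 0.52
grip a [574.6 -87.9 162. ]
grip b [519.4 -96.7 162. ]
bar end [ 553.7 -181.8   60. ]
```

```bash
python3 - <<'E'
from fit import *; import json
from bench import bot, solve_ik
c=cam("w",json.load(open("w1.json")))
yaw=1.678; u=np.array([np.cos(yaw),np.sin(yaw)]); O=np.array([525.5,107.1])
f=lambda p:(proj(c,[[*(O+p[0]*u),p[1]],[*(O+p[0]*u),p[1]+48]])[:,1]-[145+440/4,145+520/4])
r=least_squares(f,[-60,20]); print("pad x,zbottom",r.x.round(1),r.fun.round(2))
D=[np.pi,0,2.08]; P=[546.4,266.7]
bot.move_ptp([*P,110],D); bot.movel([*P,28],max_speed=120)
s=bot.get_state(); print(s["t"],s["tcp_pos"].round(1) if hasattr(s["tcp_pos"],"round") else s["tcp_pos"],s["contact_force"])
bot.grip(0.0,35); s=bot.get_state(); print("grip",s["opening"],s["gripper_force"],s["contact_force"])
bot.movel([*P,165],max_speed=150)
s=bot.get_state(); print(s["t"],s["opening"],s["gripper_force"],s["contact_force"])
# turn to clamp yaw, back half's side
T=O-70*u   # over the bed with standoff, for a look
bot.move_ptp([*T,165],[np.pi,0,yaw])
from bench import imaging
m=imaging.camera_model("wrist"); im=imaging.capture("wrist"); cv2.imwrite("pics/w2.png",im)
json.dump({k:np.array(v).tolist() for k,v in m.items()},open("w2.json","w"))
s=bot.get_state(); print(s["t"],s["tcp_pos"],s["orientation"],s["contact_force"])
cv2.imwrite("pics/w2b.png",cv2.resize(im[60:360,150:490],None,fx=2,fy=2,interpolation=cv2.INTER_NEAREST))
E
```

```text
pad x,zbottom [-65.8  21.1] [0. 0.]
3.4167 [547.3 266.6  29. ] [-0.4891745   0.07911656  0.48576932]
grip 0.7452451087781538 40.15704095363617 [-0.47925469 -0.83084988  5.64999768]
4.8167 0.7442989975158381 39.650970697402954 [-0.3956792  -0.14862174 -2.50961654]
5.7833 [533.29055242  38.67951691 164.88239977] [ 3.14138127e+00 -6.32822143e-04  1.67988684e+00] [-0.53873723 -0.4375922  -2.69295246]
```

View pics/w2b.png

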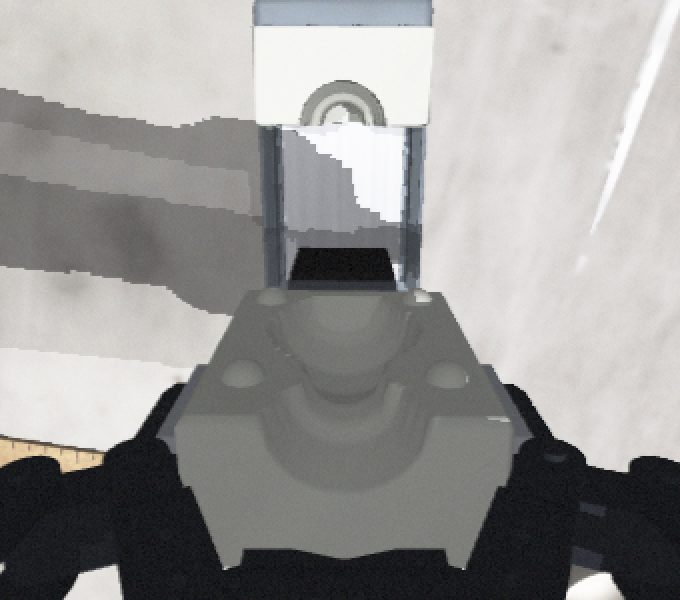

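The block is held squarely. Its parting face has its top corners at (178,418) and (512,420) and its bottom corners at (245,291) and (437,291). The back half's top corners are at (254,27), (433,27), (430,124) and (256,123). I'll now compute the relative offset.

```bash
python3 - <<'E'
from fit import *; import json
c=cam("w",json.load(open("w2.json"))); s=lambda a:np.array(a,float)/2+[150,60]
B=s([(254,27),(433,27),(430.5,124.5),(256,124)]); o=np.array([(17,32),(17,-32),(-17,-32),(-17,32)])
p,r=fit(c,B,o,94,[523,124,1.68]); print("back",p.round(3),np.abs(r).max().round(2))
u=np.array([np.cos(p[2]),np.sin(p[2])]); print("origin",(p[:2]-17*u).round(1))
F=s([(178,418),(512.5,419.5),(245,291),(437.5,291)]); ob=np.array([(0,32,80),(0,-32,80),(0,32,0),(0,-32,0)],float)
def w(q): return ob@R.from_euler("zy",[q[3],q[4]]).as_matrix().T+q[:3]
r=least_squares(lambda q:(proj(c,w(q))-F).ravel(),[531,55,136,1.68,0],x_scale=[1,1,1,.01,.01]); print("front",r.x.round(3),np.abs(r.fun).max().round(2))
rails=s([(283,128),(404,128),(283,230),(404,240)])
for uv in rails: print(back(c,uv,14).round(1))
E
```

```text
back [523.565 123.676   1.677] 0.88
origin [525.4 106.8]
front [5.30336e+02 5.60490e+01 1.32700e+02 1.66800e+00 1.30000e-02] 0.9
[495.3 100.2  14. ]
[556.4 106.8  14. ]
[499.3  47.6  14. ]
[564.5  49.1  14. ]
```

```bash
cat > cl.py <<'E'
import numpy as np
from bench import bot
yaw=1.678; u=np.array([np.cos(yaw),np.sin(yaw)]); v=np.array([-u[1],u[0]]); O=np.array([525.4,106.9])
D=[np.pi,0,yaw]
def W(x,y,z): return [*(O+x*u+y*v),z]
def st():
    s=bot.get_state(); p=np.array(s["tcp_pos"]); f=np.array(s["contact_force"]); d=p[:2]-O
    return round(s["t"],2),np.round([d@u,d@v,p[2]],2),np.round([f[:2]@u,f[:2]@v,f[2]],2),round(s["opening"],3)
E
python3 - <<'E'
from cl import *
x=-14-17.6
bot.movel(W(x,0,150),rot=D,max_speed=120); print(st())
bot.movel(W(x,0,56),max_speed=110); print(st())
h=bot.movel(W(x,0,38),max_speed=15,threshold=4); print(h,*st())
E
```

```text
(6.28, array([-3.083e+01, -5.000e-02,  1.499e+02]), array([ 0.37, -0.26, -1.7 ]), 0.742)
(7.28, array([-31.78,  -0.67,  56.64]), array([-0.13,  0.46, -2.2 ]), 0.742)
True 8.12 [-31.57   0.13  43.26] [0.   0.44 5.23] 0.748
```

```bash
python3 - <<'E'
from cl import *
z=st()[1][2]+0.5
bot.movel(W(-31.6,0,z),max_speed=20); print(st())
h=bot.movel(W(-21,0,z),max_speed=30,threshold=6); print(h,*st())
h=bot.movel(W(-15.5,0,z),max_speed=10,threshold=6); print(h,*st())
E
```

```text
(8.37, array([-31.58,   0.1 ,  43.57]), array([ 0.37,  1.16, -2.49]), 0.749)
False 8.87 [-2.074e+01  4.000e-02  4.372e+01] [-0.36 -0.32 -2.17] 0.751
True 9.23 [-19.94   0.42  43.4 ] [-0.57 -0.69  2.42] 0.745
```

```bash
python3 - <<'E'
from cl import *
z=43.5
for i in range(3):
    h=bot.movel(W(-14.5,0,z),max_speed=8,threshold=7); a=st(); print(h,*a)
    if a[2][0]<-4 or not h: break
bot.dwell(.2); print(st())
E
```

```text
True 9.6 [-20.02   0.39  43.46] [-1.15  0.58  3.96] 0.745
True 9.98 [-20.19   0.42  43.52] [-1.03  0.58  4.55] 0.744
True 10.37 [-20.4   0.5  43.6] [-1.57  0.81  4.36] 0.741
(10.57, array([-20.41,   0.5 ,  43.59]), array([-0.89, -0.15,  4.44]), 0.749)
```

```bash
python3 - <<'E'
from cl import *
from bench import imaging
import cv2
im=imaging.capture("wrist"); cv2.imwrite("pics/w3.png",im)
cv2.imwrite("pics/w3b.png",cv2.resize(im[120:320,200:440],None,fx=3,fy=3,interpolation=cv2.INTER_NEAREST))
print(st())
E
```

```text
(10.62, array([-20.43,   0.52,  43.57]), array([-0.34,  0.4 ,  4.43]), 0.745)
```

View pics/w3b.png

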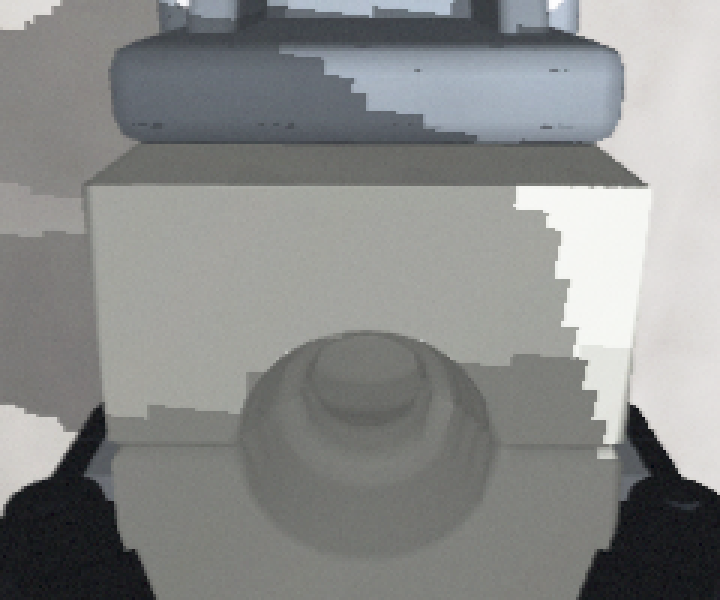

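The halves line up laterally: the front half's mid-column is 365.5 and the back half's is 366. The front half looks about 1 mm narrower on each side, which puts it a bit lower, and the upward force suggests the knobs are riding on the lower lips. I'll back off and probe slightly higher.

```bash
python3 - <<'E'
from cl import *
def go():
  for z in (44.6,45.8):
    bot.movel(W(-23,0,43.6),max_speed=30); print("back",st())
    bot.movel(W(-23,0,z),max_speed=30); bot.dwell(.1); print("up",st())
    for i in range(4):
        h=bot.movel(W(-14.5,0,z),max_speed=10,threshold=7); a=st(); print(z,h,*a)
        if a[1][0]>-18.8: return
go()
E
```

```text
back (10.87, array([-22.17,   0.11,  43.54]), array([ 3.84, -0.32,  4.18]), 0.742)
up (11.22, array([-23.43,   0.6 ,  44.06]), array([-0.82,  0.09, -2.93]), 0.742)
44.6 True 11.72 [-20.68   0.52  44.22] [-1.79  0.35 -1.87] 0.749
44.6 True 12.07 [-20.86   0.89  43.84] [-1.27 -1.4   4.58] 0.749
44.6 True 12.42 [-20.97   0.89  43.93] [-1.47  0.15  3.67] 0.746
44.6 True 12.78 [-21.21   0.98  44.02] [-1.58  0.91  4.23] 0.744
back (13.03, array([-21.72,   0.81,  43.83]), array([2.02, 3.23, 8.59]), 0.748)
up (13.38, array([-22.96,   0.51,  45.22]), array([-0.36, -0.68, -3.19]), 0.744)
45.8 True 13.85 [-21.34   0.54  45.37] [-1.84 -0.43 -3.12] 0.748
45.8 True 14.21 [-21.55   1.32  44.69] [-1.41 -0.18 -1.51] 0.746
45.8 True 14.58 [-21.79   1.69  44.38] [-1.2  -0.18  1.41] 0.748
45.8 True 14.97 [-21.85   1.74  44.39] [-0.9   0.38  3.18] 0.747
```

```bash
python3 - <<'E'
from cl import *
bot.movel(W(-26,0.4,45),rot=D,max_speed=40); bot.dwell(.1); print(st(), bot.get_state()["orientation"])
h=bot.movel(W(-26,0.4,40),max_speed=10,threshold=3); print(h,st())
bot.grip(0.85); bot.dwell(.2); print("open",st())
bot.movel(W(-26,0.4,44),rot=D,max_speed=30); print(st())
bot.grip(0.0,25); bot.dwell(.1); print("shut",st())
z=st()[1][2]
bot.movel(W(-26,0.4,44.6),max_speed=10); bot.dwell(.1); print(st())
for x in (-23,-22,-21,-20.3,-19.6):
    bot.movel(W(x,0.4,44.6),max_speed=20); bot.dwell(.05); a=st(); print(*a)
    if a[2][0]<-8: break
E
```

```text
(15.32, array([-25.73,   1.1 ,  44.52]), array([-0.4 ,  0.34, -2.93]), 0.744) [-3.13991544e+00  3.31026892e-05  1.67759024e+00]
True (15.62, array([-25.53,   0.43,  43.25]), array([1.22, 0.7 , 5.04]), 0.748)
open (16.08, array([-25.74,   1.72,  42.18]), array([-0.14, -0.22,  0.43]), 0.849)
(16.33, array([-26.04,   0.22,  44.12]), array([-0.07, -0.64, -0.  ]), 0.85)
shut (16.67, array([-26.07,   0.36,  44.14]), array([-0.48,  0.75,  2.68]), 0.747)
(17.02, array([-25.94,   0.79,  44.23]), array([-0.4 ,  0.19, -1.63]), 0.747)
17.37 [-22.9    0.43  44.56] [ 0.2  -0.51 -3.19] 0.749
17.67 [-22.     0.39  44.61] [ 1.15 -0.13 -2.63] 0.745
17.97 [-21.16   0.38  44.59] [-0.8   0.21 -2.39] 0.746
18.27 [-20.44   0.35  44.61] [-2.45  0.88 -1.64] 0.749
18.57 [-20.41   0.31  44.65] [-5.95  1.07 -2.22] 0.747
```

```bash
python3 - <<'E'
from cl import *
def go():
    for y,z in ((0.4,44.1),(-.6,44.1),(-1.4,44.1),(.4,44.1),(1.4,44.1),(2.2,44.1)):
        bot.movel(W(-19.3,y,z),rot=D,max_speed=15); a=st(); print(y,*a)
        if a[1][0]>-19.5: return
go()
E
```

```text
0.4 18.82 [-20.4    0.3   44.35] [-6.73 -0.11 -1.29] 0.744
-0.6 19.07 [-20.45   0.12  44.22] [-6.37  2.67  1.64] 0.746
-1.4 19.32 [-20.45   0.08  44.22] [-6.17  4.88  2.24] 0.744
0.4 19.58 [-20.44   0.17  44.31] [-6.51 -0.47 -1.75] 0.745
1.4 19.83 [-20.45   0.34  44.4 ] [-5.56 -0.65 -2.84] 0.745
2.2 20.08 [-20.45   0.68  44.52] [-5.16 -2.38 -3.99] 0.747
```

```bash
python3 - <<'E'
from fit import *; import json
from cl import O,u,v
c=cam("w",json.load(open("w2.json")))
T=np.array([533.29,38.68])
for n,uv,z in [("topL",(178,418),216),("topR",(512.5,419.5),216),("footL",(245,291),136),("footR",(437.5,291),136)]:
    for dz in (0,-3): p=back(c,np.array(uv)/2+[150,60],z+dz); print(n,dz,((p[:2]-T)@u).round(1),((p[:2]-T)@v).round(1))
# predicted rows in w3 (crop coordinates) for back-half top edge & front-half top edge, for a gap g
from bench import imaging
K,p,Rm=cam("w",json.load(open("w2.json")))
p3=p+np.array([*(O-20.43*u+.52*v),43.57])-np.array([533.29,38.68,164.88])
for g,z in ((0,94),(0,93),(2.8,94),(2.8,91)):
    P=[[*(O-g*u+y*v),z] for y in (32,-32)]; print(g,z,((proj((K,p3,Rm),P)-[200,120])*3).round(0).tolist())
P=[[*(O+34*u+y*v),94] for y in (32,-32)]; print("backedge",((proj((K,p3,Rm),P)-[200,120])*3).round(0).tolist())
E
```

```text
topL 0 19.8 31.2
topL -3 18.0 32.2
topR 0 19.5 -30.8
topR -3 17.7 -31.9
footL 0 18.2 32.3
footL -3 17.2 32.9
footR 0 18.3 -29.9
footR -3 17.3 -30.4
0 94 [[116.0, 439.0], [631.0, 440.0]]
0 93 [[118.0, 435.0], [629.0, 435.0]]
2.8 94 [[118.0, 459.0], [629.0, 459.0]]
2.8 91 [[124.0, 446.0], [622.0, 447.0]]
backedge [[90.0, 171.0], [660.0, 171.0]]
```

```bash
python3 - <<'E'
from cl import *
bot.movel(W(-22,0.4,44.4),rot=D,max_speed=20); bot.dwell(.1); print(st())
for z in (45.4,46.2,47):
    bot.movel(W(-22,0.4,z),max_speed=20); bot.dwell(.1); print(st())
    if st()[2][2]<-5: break
bot.movel(W(-22,0.4,44.3),max_speed=20); bot.dwell(.1);print(st())
E
```

```text
(20.5, array([-21.6 ,   0.71,  44.27]), array([-0.26, -0.43, -3.16]), 0.75)
(20.85, array([-21.91,   0.43,  45.43]), array([-0.35, -0.77, -2.63]), 0.747)
(21.2, array([-22.01,   0.41,  46.2 ]), array([ 0.43, -0.74, -2.19]), 0.75)
(21.55, array([-22.04,   0.42,  47.  ]), array([-0.01, -0.09, -3.21]), 0.748)
(21.93, array([-21.98,   0.51,  44.19]), array([-0.81,  0.5 , -3.43]), 0.75)
```

```bash
python3 - <<'E'
from cl import *
bot.movel(W(-26,0.4,44.6),rot=D,max_speed=40)
bot.movel(W(-26,0.4,50),max_speed=40); print(st())
for x in (-24,-23,-22,-21):
    bot.movel(W(x,0.4,50),max_speed=30); bot.dwell(.03); a=st(); print(*a)
    if a[2][0]<-3: break
E
```

```text
(22.47, array([-2.600e+01, -4.000e-02,  5.048e+01]), array([-0.69,  0.71, -1.88]), 0.743)
22.75 [-24.04   0.29  50.  ] [-2.06  0.   -2.39] 0.749
23.03 [-23.72   0.24  50.05] [-5.13 -1.18 -1.71] 0.749
```

With the knobs against the flat face it stops at -23.7, against -20.45 at bed height, so the knobs do enter and -20.4 is home. I'll put it back down, slide it in and release.

```bash
python3 - <<'E'
from cl import *
bot.movel(W(-26,0.4,50),rot=D,max_speed=40)
bot.movel(W(-26,0.4,44.5),max_speed=40); 
bot.movel(W(-21,0.4,44.4),max_speed=30); print(st())
bot.movel(W(-19.3,0.4,44.1),max_speed=15); bot.dwell(.1); print(st())
bot.grip(1.0); bot.dwell(.1); print(st())
x,y,_=st()[1]
bot.movel(W(x,y,125),rot=D,max_speed=130); print(st())
from bench import imaging
import cv2,json
from fit import *
m=imaging.camera_model("wrist"); im=imaging.capture("wrist"); cv2.imwrite("pics/w4.png",im)
json.dump({k:np.array(q).tolist() for k,q in m.items()},open("w4.json","w"))
cv2.imwrite("pics/w4b.png",cv2.resize(im[150:350,210:430],None,fx=3,fy=3,interpolation=cv2.INTER_NEAREST))
c=cam("w",m)
for X,z in ((34,94),(0,94),(-34,94)): print(X,((proj(c,[W(X,32,z),W(X,-32,z)])-[210,150])*3).round(0).tolist())
E
```

```text
(23.88, array([-20.62,   0.6 ,  44.29]), array([ 0.1 ,  0.9 , -2.33]), 0.743)
(24.25, array([-20.45,   0.48,  44.26]), array([-4.81,  0.55,  0.09]), 0.745)
(24.7, array([-19.12,   0.26,  44.19]), array([-0.39,  0.04, -0.25]), 0.997)
(25.48, array([-19.06,   0.79, 124.42]), array([-0.37,  0.5 , -0.46]), 1.0)
34 [[185.0, 5.0], [496.0, 5.0]]
0 [[193.0, 162.0], [488.0, 162.0]]
-34 [[200.0, 303.0], [480.0, 303.0]]
```

View pics/w4b.png

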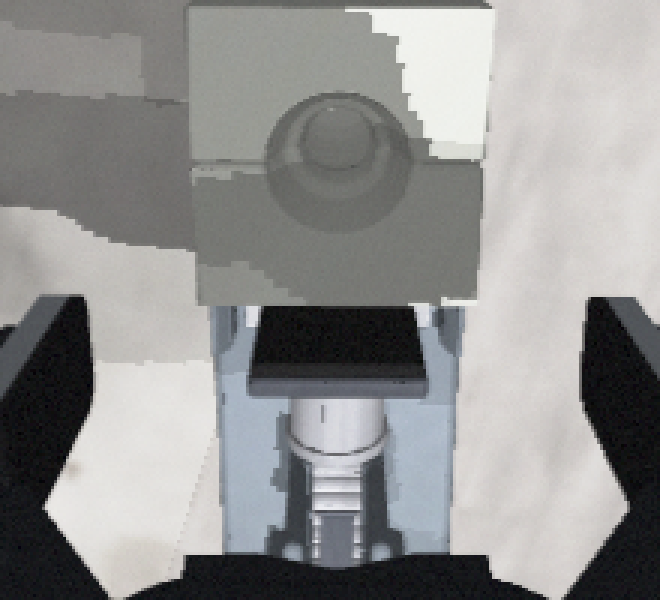

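The seam sits at row 163 and the front half's rear edge at row 304 (predicted 162 and 303), so the front half is home and upright. The pad is about 30 mm away from it. Next is the lever.

```bash
python3 - <<'E'
from cl import *
from bench import solve_ik
best=None
for dy in (-np.pi/2,np.pi/2):
    D2=[np.pi,0,yaw+dy]; q=solve_ik(W(-200.8,0,145),D2); print(dy,None if q is None else np.round(q,2))
    if q is not None and (best is None or abs(q[5]-bot.get_state()["qpos"][5])<best[0]): best=(abs(q[5]-bot.get_state()["qpos"][5]),D2)
D2=best[1]; print(D2)
bot.movel(W(-60,0,200),max_speed=200)
bot.move_ptp(W(-200.8,0,225),D2); print(st())
bot.movel(W(-200.8,0,146),max_speed=120); print(st())
bot.grip(0.0,30); bot.dwell(.1); print(st(),bot.get_state()["gripper_force"])
bot.movel(W(-204.5,0,146),max_speed=20); bot.dwell(.1); print(st())
E
```

```text
-1.5707963267948966 [-0.3   0.41 -0.31  0.86  0.    2.73]
1.5707963267948966 [-0.3   0.41 -0.31  0.86  0.   -0.41]
[3.141592653589793, 0, 0.10720367320510338]
(27.3, array([-199.97,    0.45,  224.02]), array([-0.53,  0.58,  0.51]), 1.001)
(28.11, array([-200.86,   -0.47,  146.57]), array([ 0.45, -0.32, -0.28]), 1.001)
(28.81, array([-2.0099e+02, -1.2000e-01,  1.4628e+02]), array([-0.01,  0.15,  3.39]), 0.241) 30.520994067192078
(29.24, array([-2.0466e+02, -7.0000e-02,  1.4591e+02]), array([ 0.15, -0.64,  0.59]), 0.243)
```

```bash
python3 - <<'E'
from cl import *
for x in (-205.7,-206.7,-207.7):
    bot.movel(W(x,0,146),max_speed=25); bot.dwell(.05); a=st(); print(*a)
    if a[2][0]>3: break
r=a[1][0]
for x in (15,27,31):
    bot.movel(W(r+x,0,146.6),max_speed=50 if x<31 else 15); 
    for i in range(2): bot.dwell(.04); a=st(); print(x,a[0],(a[1][0]-r).round(2),a[2])
E
```

```text
29.54 [-2.0560e+02 -4.0000e-02  1.4577e+02] [ 0.76 -2.1  -1.47] 0.241
29.84 [-206.44   -0.    145.73] [ 0.52 -2.81 -3.9 ] 0.247
30.14 [-206.48    0.    145.69] [ 4.96 -2.73 -3.76] 0.246
15 30.66 15.12 [-0.32 -0.2   1.32]
15 30.7 15.02 [ 1.19 -0.79  1.66]
27 31.13 27.6 [ 1.47 -0.11  3.89]
27 31.18 27.41 [ 1.3  -0.24  3.84]
31 31.63 30.86 [-1.02 -0.31  3.54]
31 31.68 30.84 [-0.97 -0.79  3.89]
```

```bash
cat > stroke.py <<'E'
from cl import *
r=-206.4
def feel():
    """creep to 31 mm ahead of the rear stop (true position), return mean push force"""
    bot.movel(W(r+26,0,146.4),max_speed=70)
    c=31.
    for k in range(4):
        bot.movel(W(r+c,0,146.4),max_speed=15)
        e=r+31-st()[1][0]
        if abs(e)<.25: break
        c+=e
    F=[]
    for i in range(3): bot.dwell(.03); F.append(-st()[2][2*0])
    a=st(); return np.mean(F),a[1][0]-r,a[0],c-31
def click(c=0):
    bot.movel(W(r+36.5+c,0,145.8),max_speed=25); a=st(); print("  fwd",(a[1][0]-r).round(2),a[2])
def back(): bot.movel(W(r-.6,0,145.8),max_speed=70); a=st(); print("  back",a[0],(a[1][0]-r).round(2),a[2])
E
python3 - <<'E'
from stroke import *
click(); back()
for i in range(2):
    f=feel(); print(np.round(f,2))
    if f[0]>4: break
    click(f[3]); back()
E
```

```text
fwd 36.83 [-0.31 -0.04  6.  ]
  back 32.73 -0.06 [ 2.82 -1.74  2.21]
[-3.000e-02  3.086e+01  3.385e+01  0.000e+00]
  fwd 36.49 [-0.45 -0.42  6.63]
  back 34.91 -0.03 [ 2.39 -2.46  3.72]
[ 0.59 30.85 36.02  0.  ]
  fwd 36.47 [-0.28 -0.89  6.08]
  back 37.08 -0.03 [ 2.1  -2.56  3.67]
```

```bash
python3 - <<'E'
from stroke import *
for i in range(4):
    f=feel(); print(np.round(f,2))
    if f[0]>2.8: break
    click(f[3]); back()
E
```

```text
[ 0.12 30.96 38.2   0.  ]
  fwd 36.54 [-0.73 -1.53  5.8 ]
  back 39.26 -0.08 [ 2.   -2.09  3.04]
[ 5.06 30.86 40.62  0.96]
```

```bash
python3 - <<'E'
from stroke import *
click(1.2); back()
f=feel(); print(np.round(f,2))
if 8<f[0]<12: click(2.2); back()
E
```

```text
fwd 36.23 [-5.55 -1.07  5.92]
  back 41.71 -0.02 [ 1.36 -2.23  3.16]
[ 9.46 30.93 43.17  2.82]
  fwd 35.31 [-10.22  -0.81   3.52]
  back 44.23 -0.03 [ 0.42 -2.77  2.32]
```

```bash
python3 - <<'E'
from stroke import *
f=feel(); print(np.round(f,2))
if 12<f[0]<16: click(3.2)
E
```

```text
[13.94 30.77 45.79  4.56]
  fwd 34.67 [-14.75   0.06   1.73]
```

```bash
python3 - <<'E'
from stroke import *
bot.movel(W(r+41,0,145.8),max_speed=20); a=st(); print((a[1][0]-r).round(2),a[2])
for x in (33,28,20): bot.movel(W(r+x,0,146.2),max_speed=40); bot.dwell(.05); a=st(); print(x,a[0],(a[1][0]-r).round(2),a[2])
E
```

```text
35.53 [-16.06  -0.66   0.69]
33 46.76 29.46 [-9.74 -0.52  3.73]
28 47.08 26.87 [-3.5  -0.25  6.02]
20 47.48 19.81 [-0.93 -1.17  9.44]
```

The lever reached 35.5 mm, further than the 35.3 mm that counted on the stroke before, and the force then fell to almost zero on the way back. The last click is therefore in. I'll let go, check with the camera and hand in.

```bash
python3 - <<'E'
from stroke import *
from bench import imaging
import cv2
bot.grip(0.8); a=st(); print(a)
bot.movel([*bot.get_state()["tcp_pos"][:2],260],max_speed=150); print(st())
bot.dwell(.3)
s=imaging.capture("side"); t=imaging.capture("top")
a=cv2.resize(s[150:300,270:430],None,fx=3.6,fy=3.6); b=cv2.resize(t[60:260,190:450],(400,308))
o=np.zeros((540,800,3),np.uint8); w=min(400,a.shape[1]); o[:,:400]=a[:540,80:480]; o[:308,400:]=b
cv2.imwrite("pics/end.png",o); print(st())
E
```

```text
(48.0, array([-186.28,    0.27,  145.9 ]), array([ 0.3 ,  0.04, -0.22]), 0.803)
(48.91, array([-186.1 ,    0.77,  259.14]), array([ 0.89, -0.5 ,  0.08]), 0.801)
(49.31, array([-186.22,    0.4 ,  259.63]), array([-0.19,  0.46, -0.22]), 0.803)
```

View pics/end.png

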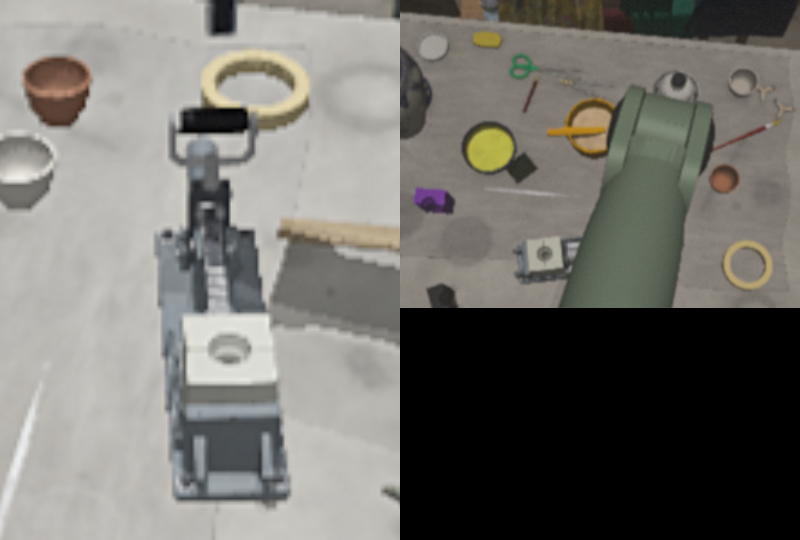

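The picture shows the mould closed and upright in the bed at about (228,355), with the pad against it. The lever is free, the tape and bowls are undisturbed, and the gripper is clear.

```bash
python3 -c "
from bench import bot
print(bot.sign_off())"
```

```text
the job is handed in; nothing more can be done
None
```

The front half is home, the mould is clamped with two clicks past the stroke where the pad met it, and the job was handed in at about 49 s; the hand-in returned no verdict, and I judged the clamping force only by the feel of the lever.

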